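# Mesh the thread winder's drive arbor and hold it down

### The arm

A 7-joint arm with a two-finger parallel gripper is mounted at the origin on a cart in front of the work surface, level with it; the furniture and walls round the work are solid. World frame = base frame: x ahead of the robot, y to its left, z up, the work surface at z = 0. Lengths are in m, angles in rad, forces in N, time in s.
With the tool pointing down it reaches from about 0.35 to 0.775 m from the base axis. Payload 3.1 kg.
Tool frame: the origin (TCP) lies at the centre of the arm's flange, where the gripper is bolted on; the fingertips stand 173 mm ahead of it and the grasp point (between the pads) lies 155 mm ahead of it; z points along the fingers, y is the line along which they close (so a half turn about z gives the same grasp; the last joint's range is limited). The gripper opens to 85 mm and grips with 20 to 120 N. Pads are 22 mm wide; open, the fingers measure 114 mm over their backs; the gripper's body (76 mm by 85 mm) begins 54 mm behind the grasp point. The pads swing forward as they close: fully open they stand 13 mm farther back than shut.
Start: joints at [-1.237, 0.311, 0.014, 1.512, -0.004, 1.319, -0.027], TCP at [0.202, 0.512, 0.405] pointing down, gripper open.
Joint ranges: [-2.7, 2.7], [-0.3, 1.91], [-1.27, 1.3], [0.12, 2.57], [-1.44, 4.58], [0.2, 2.03], [-3.05, 3.05]. Speed limits (rad/s): [2.79, 2.79, 3.14, 3.14, 3.14, 3.14, 3.14].

### API

Orientations are given as a unit quaternion [w, x, y, z].
In Python, from cell import r, cams gives the robot as it stands.
- The arm moves only by the tool arm_command, never from a script. Its argument "plan" is a list of rows, each a list of 7 numbers: the turn, a rotation vector about the tool's x, y, z in degrees, then the shift along the tool's x, y, z in mm, then the closure, from -1 (fully open) to 1 (shut). In form: [[rx, ry, rz, x, y, z, claw], ...]. A call has 1 to 10 rows; each row shifts and turns the commanded pose from where the row before left it, along the tool's axes as they then stand; what a row does not reach is not made up. A row lasts 1/10 s, in which the tool goes at most 50 mm and 8.59 degrees, less where a joint would pass 70% of its speed; a pose out of reach is approached as far as the arm can. A call is refused whole if a number of a shift passes 50 or a number of a turn 8.59, either way. A call with a gripper value outside its range is refused whole. The fingers move at their own pace and stop on an object; "grip_force" is the grip in N (left out, the last holds). Time passes only in rows, so rows that do not move let the fingers close. It gives the time, the measured TCP pose, the force, the opening and the grip force at its end, in the units of the state.
- r.state(): the state, without advancing time (a new reading comes with each control period).
- cams.capture(name): name is "scene" or "top"; returns the picture (420x560x3 uint8, blue, green, red); there is no depth.
- cams.camera_params(name): a dict with "mtx" (3x3 intrinsics, pixels), "k1" (the pictures are not rectified: a ray, as slopes to the right and down, at radius r is drawn at 1 + k1 r^2 times it, then the intrinsics apply), "R" (3x3) and "t" (3): a world point X has camera coordinates R X + t. Camera axes: x right, y down, z forward; pixel columns grow to the right and rows downward; lengths in m; the calibration is good to about 2 mm. A picture is of the moment at which its call begins. camera_params takes no time and is no camera call.
- r.sign_off(): hands the job in; it is judged then, once.
The state is a dict: "time_s": time; "joint_pos": joint angles; "qvel": joint speeds; "joint_torque": joint torques, N m; "tcp_pos": TCP position; "ee_rot": TCP orientation; "wrist_force": force on the tool from outside, world axes, zero at the start; "wrist_torque": the same for the moment, N m; "width": finger opening in m; "gripper_force": force on a finger pad.
Only numpy, scipy, OpenCV 4.12 (cv2) and the standard library are available. Lean on these libraries where they do the work, as an engineer would, in place of code of your own. Each camera call takes 0.05 s, during which the arm holds its last target. There are 200 camera calls.

### The job

Take the drive arbor out of its wooden stand and fit it upright into the socket of the thread winder: feel for the angle at which its blades mesh with the slots of the drive hub hidden inside, and slide it fully home against the spring until its flange sits on the tower's rim. Finish while still gripping the arbor by its head and pressing it down, because the spring pushes it up again when it is let go. Leave everything else on the worktop where it stands.

Things in the scene. Friction and masses are not known exactly. Their poses are not given: they have to be found in the camera images.
- arbor: Drive arbor, 0.10 to 0.19 kg, loose, at the start upright in the wooden stand. Origin: on its axis at the underside of its round flange (diameter 42, 5 mm thick); z up along the axis. Above the flange a grey ribbed grip head from 5 to 41 mm, 30 mm along arbor x and 24 mm along arbor y: its two flat sides face +-y, grip across them. Below the origin: the stem.
- arbor_nose (a point): Lower end of the arbor's stem, 40 mm below the flange's underside. The stem has four blades that form a plus (along the arbor's +-x and +-y), 22 mm across, each 6 mm thick, from the flange down to 32 mm below it; below them a round pilot nose of diameter 9 for the last 8 mm.
- winder: Bench thread winder, grey and aluminium, fixed to the worktop. Origin: on the worktop under the axis of its round upright tower (diameter 52, 60 mm tall); a motor box 50 mm tall stands behind it on winder +x, the base ends 98 mm from the axis.
- winder_mouth (a point): Centre of the tower's mouth (the socket), on the axis, 60 mm above the worktop, z up. A cone narrows from diameter 34 at the mouth to a round bore of diameter 25 at 10 mm depth. When the arbor is fully home its flange lies flat on the tower's rim, so its origin is at this point.
- winder_hub (a point): On the socket's axis, 14 mm below the mouth: top of the drive hub, with a plus-shaped opening, slots 8.6 mm wide. The blades enter only when turned to match (within about 5 degrees), every 90 degrees. The hub's angle is random, not reported and not this point's yaw: rest the blades on it (flange 18 mm above the mouth), turn until they sink. Hub turns only above 0.5 N m.
- spring_seat (a joint): Spring seat at the bottom of the socket, m: 0 = up, grows as it is pushed down, end stop 0.009. The meshed stem meets it when the flange is still 8 mm above the mouth; the spring pushes back with 3.5 N there and 9 N at 0.008, where the arbor is fully home, and lifts the arbor again when nobody presses.
- stand: Wooden block 70x70x48 mm, fixed, with a round hole of diameter 28 in the middle of its top in which the arbor stands with its flange on the block's top. Origin: centre of its underside.
- spray_bottle: Bystander, to be left alone: trigger spray bottle, 61x127x242 mm. Origin: centre of its underside.
- jar: Bystander, to be left alone: white jar with lid, diameter 70, height 57 mm. Origin: centre of its underside.
- reel: Bystander, to be left alone: reel of pale thread, diameter 35, height 46 mm. Origin: centre of its underside.
- tape_ring: Bystander, to be left alone: roll of masking tape lying flat, diameter 100, height 25 mm. Origin: centre of its underside.
- sewing_thimble: Bystander, to be left alone: thimble, diameter 20, height 22 mm. Origin: centre of its underside.
- carton: Bystander, to be left alone: small cardboard box, 45x70x33 mm. Origin: centre of its underside.
- spray_can: Bystander, to be left alone: white spray can, diameter 52, height 187 mm. Origin: centre of its underside.
- pen: Bystander, to be left alone: marker pen lying down, 125 mm long, 18 mm thick. Origin: centre of its underside.
Things that resemble listed ones, but are neither listed nor needed, are in the scene too. Leave any blue look-alike of the arbor alone.

How it is judged:
On the way:
1. the arbor is lifted clear of its stand (z of arbor in the frame of stand above 0.092 m and contact force between arbor and the fingers above 1 N), for 0.1 s.
At the end, for the whole second after the job is handed in: The arbor stands in the winder's socket, on its axis to 3 mm and upright to 0.06 rad, its flange no more than 2 mm above the rim and the spring seat pushed down by more than 6 mm, at rest (under 0.02 m/s), with the fingers still on it (contact over 2 N) for the last second (z of arbor in the frame of winder_mouth between -0.003 and 0.002 m and horizontal distance between arbor and winder_mouth below 0.003 m and angle between arbor's own z axis and vertical below 0.06 rad and value of joint spring_seat above 0.006 m and contact force between arbor and the fingers above 2 N and linear speed of arbor below 0.02 m/s); the arm keeps its last pose, push and grip.
It fails at once if a bystander is moved by more than 30 mm (distance of any of spray_bottle, jar, reel, tape_ring, sewing_thimble, carton, spray_can, pen from where it was at the start of the episode above 0.03 m).
It also fails if it takes over 64 s, if anything falls off the work surface, if the arm or the gripper's body presses on something with over 40 N, if the wrist force passes 120 N, or if a joint passes its speed limit or range.

## Working session

There is one attempt and no reset: what is moved stays moved. The work goes in short steps, Python scripts to look and compute and a tool call to move; the robot and the scene stay as the last step left them, time stands still between calls to the robot, and variables do not carry over. Pictures are saved under pics/ and viewed, at most 10 in all, crops included, and the job is handed in when it is done.

Besides the shell and the picture viewer there is one more tool, called after "Call:" as name(argument=value, ...), one argument or row to a line, values as JSON. arm_command: Moves the arm, as the interface text tells. Its arguments: {"type":"object","properties":{"plan":{"type":"array","items":{"type":"array","items":{"type":"number"}}},"grip_force":{"type":"number"}},"required":["plan"]}

```bash
mkdir -p pics
python3 - <<'E'
from cell import r,cams
import cv2,numpy as np
for n in("scene","top"):
    cv2.imwrite(f"pics/{n}0.png",cams.capture(n)); p=cams.camera_params(n); print(n,p)
s=r.state(); print(s)
E
```

```text
scene {'mtx': array([[525.23801343,   0.        , 282.27236775],
       [  0.        , 525.23801343, 214.60140824],
       [  0.        ,   0.        ,   1.        ]]), 'k1': 0.058957602900467046, 'R': array([[-0.91618522, -0.40067813, -0.00785321],
       [-0.29150409,  0.67974071, -0.67303635],
       [ 0.27500909, -0.61433672, -0.73956771]]), 't': array([0.51638936, 0.05446468, 1.92706499])}
top {'mtx': array([[453.50428761,   0.        , 277.50015941],
       [  0.        , 453.50428761, 208.53349146],
       [  0.        ,   0.        ,   1.        ]]), 'k1': -0.09539542219052362, 'R': array([[ 0.02489711, -0.99966578, -0.00696186],
       [-0.99198162, -0.02384139, -0.12411304],
       [ 0.12390558,  0.00999609, -0.99224366]]), 't': array([0.15765679, 0.5216999 , 1.25227507])}
{'time_s': 0.1, 'joint_pos': array([-1.23668359,  0.31170522,  0.01398742,  1.51292837, -0.00440969,
        1.31922579, -0.02720115]), 'qvel': array([-0.00232987, -0.00178308, -0.00054105, -0.00427718, -0.00021886,
        0.00075177,  0.00152806]), 'joint_torque': array([ 3.64863618e-04, -3.80857730e+01,  1.46468994e-01, -2.31242359e+01,
        1.22869306e-02,  8.15582840e-03, -1.08847203e-05]), 'tcp_pos': array([0.20172761, 0.51135652, 0.40368382]), 'ee_rot': array([-1.68399931e-04,  1.86764041e-01,  9.82404165e-01, -1.10518580e-03]), 'wrist_force': array([-0.26031177, -0.00268373, -0.70452846]), 'wrist_torque': array([-0.00104327, -0.04576984, -0.03411541]), 'gripper_force': 0.0, 'width': 0.08547407366907903}
```

View pics/scene0.png

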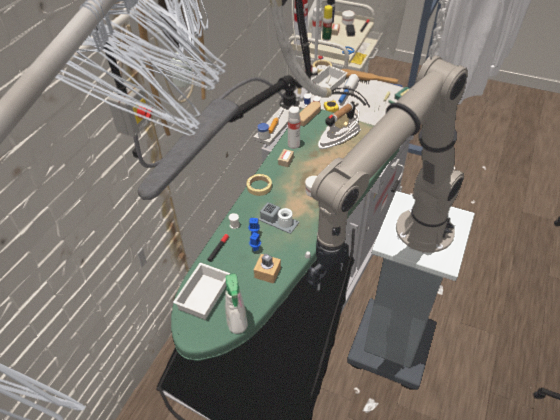

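View pics/top0.png

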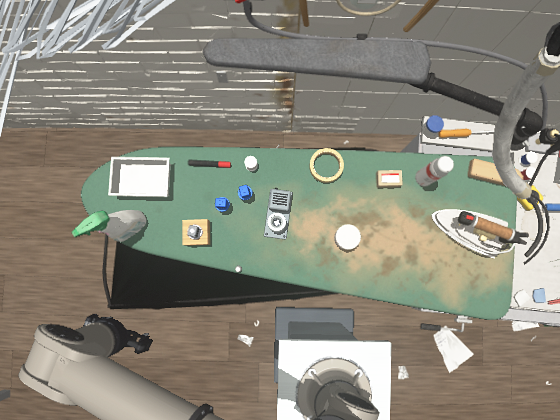

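The scene shows three candidates for the arbor: a grey-headed piece in the wooden block (top 195,232; scene 267,262), and two blue pieces (top 222,204 and 246,192). The grey one in the wooden stand fits the description. The winder tower is at top (277,222), with its motor box behind it at (280,200). I'll confirm with an enlarged crop.

```bash
cat > h.py <<'E'
import numpy as np,cv2
from cell import r,cams
def px(n,X):
    p=cams.camera_params(n);c=p["R"]@np.asarray(X,float)+p["t"];s=c[:2]/c[2]
    s=s*(1+p["k1"]*(s@s));return p["mtx"][:2,:2]@s+p["mtx"][:2,2]
def ray(n,uv,z):
    p=cams.camera_params(n);d=(np.asarray(uv,float)-p["mtx"][:2,2])/p["mtx"][0,0];s=d.copy()
    for _ in range(20): s=d/(1+p["k1"]*(s@s))
    w=p["R"].T@np.r_[s,1];o=-p["R"].T@p["t"];return (o+w*(z-o[2])/w[2])
E
python3 - <<'E'
from h import *
t=cv2.imread("pics/top0.png");s=cv2.imread("pics/scene0.png")
a=cv2.resize(t[182:252,170:310],None,fx=5.6,fy=5.6,interpolation=cv2.INTER_CUBIC)[:300]
a=cv2.resize(t[180:250,165:305],(784,392),interpolation=cv2.INTER_CUBIC)
b=cv2.resize(s[200:290,225:305],(0,0),fx=2.2,fy=2.2,interpolation=cv2.INTER_CUBIC)
o=np.zeros((392+b.shape[0],784,3),np.uint8);o[:392]=a;o[392:,:b.shape[1]]=b
cv2.imwrite("pics/crop1.png",o)
print("arbor",ray("top",(194.5,232),.089),"tower",ray("top",(277,222),.06),"scene arbor",ray("scene",(267,258),.089),ray("scene",(286,214),.06))
E
```

```text
arbor [0.44134779 0.39269234 0.089     ] tower [0.4767844  0.17054924 0.06      ] scene arbor [0.4397957  0.40705576 0.089     ] [0.47058118 0.17788412 0.06      ]
```

View pics/crop1.png

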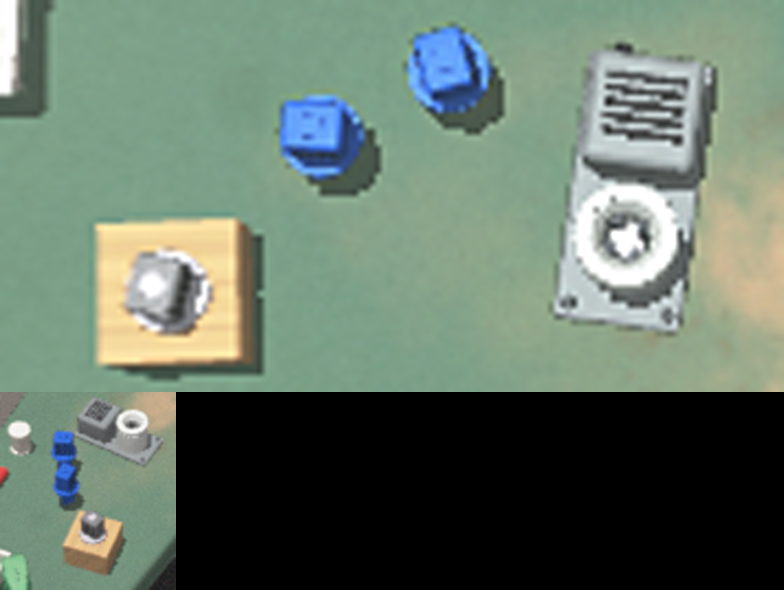

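The crop confirms it: the grey-headed arbor is in the wooden stand (crop 165,290), the tower mouth is at crop (627,235), and both blue pieces are look-alikes. Next I'll measure the flange, the head's yaw and the rim.

Run:
```python
from h import *
t=cv2.imread("pics/top0.png");hsv=cv2.cvtColor(t,cv2.COLOR_BGR2HSV)
# rim : bright low-sat near (277,222)
def comp(m,box):
    z=np.zeros_like(m);x0,y0,x1,y1=box;z[y0:y1,x0:x1]=m[y0:y1,x0:x1];return z
m=comp(((hsv[...,2]>215)&(hsv[...,1]<40)).astype(np.uint8)*255,(262,208,294,238))
c=max(cv2.findContours(m,cv2.RETR_EXTERNAL,cv2.CHAIN_APPROX_NONE)[0],key=cv2.contourArea)
e=cv2.minEnclosingCircle(c);f=cv2.fitEllipse(c);print("rim",e,f,ray("top",f[0],.06),ray("top",e[0],.06))
# wood
m=comp(((hsv[...,0]<25)&(hsv[...,1]>70)&(hsv[...,2]>190)).astype(np.uint8)*255,(176,212,216,252))
c=max(cv2.findContours(m,cv2.RETR_EXTERNAL,cv2.CHAIN_APPROX_NONE)[0],key=cv2.contourArea)
q=cv2.minAreaRect(c);print("wood",q,ray("top",q[0],.048))
# scene estimates: print gray patch of head
print(t[224:242,186:206].mean(2).astype(int))
print("lamp",[ray("top",u,z) for u in [(250,75)] for z in (0,.5)])
```

```text
rim ((276.23846435546875, 221.14614868164062), 9.309383392333984) ((276.20916748046875, 221.37127685546875), (17.369115829467773, 17.984172821044922), 95.42794036865234) [0.47847648 0.17277885 0.06      ] [0.47910345 0.17271364 0.06      ]
wood ((194.56353759765625, 231.7071990966797), (24.702651977539062, 24.702651977539062), 86.98721313476562) [0.44496009 0.400458   0.048     ]
[[200 201 201 202 204 204 203 225 197 178 195 200 199 200 199 200 200 200
  200 200]
 [202 201 203 190 153 141 154 228 240 255 255 255 226 201 201 203 203 204
  204 205]
 [208 209 196 181 182 190 188 177 165 176 148 230 255 228 209 211 211 210
  211 212]
 [214 215 190 177 184 185 187 188 190 200 189 101 104 235 213 211 213 212
  212 214]
 [213 213 212 191 183 211 222 198 189 197 166  88  56 174 255 220 201 210
  209 209]
 [208 222 208 179 229 255 255 235 192 199 152  82  41  88 116 154 200 206
  205 207]
 [204 221 195 199 253 255 255 255 230 194 130  68  65 125 127 252 221 196
  196 196]
 [198 188 181 203 253 255 255 255 232 181 113  50  59 121 125 254 161 191
  207 207]
 [208 202 187 182 186 253 255 232 193
[... 209 characters left out ...]
205 205]
 [207 169 123 146 120 160 190 201 146  76  50  67 127 132 250 164 191 206
  205 205]
 [206 206 199 231 189 109 100 139 153 100  67  73 124 132 129 202 213 212
  213 213]
 [211 212 212 230 255 215 147 125 103  91  87 113 132 130 206 214 211 209
  208 209]
 [200 199 199 199 153 215 255 223 127 132 134 124 100  99 185 198 195 196
  196 197]
 [199 200 200 200 200 201 200 154 130 135 117 110 108 194 208 206 206 206
  206 208]
 [208 207 208 207 207 207 209 210 213 214 215 214 214 211 209 207 208 208
  207 208]
 [207 206 205 206 205 205 205 204 205 205 206 206 206 206 205 206 206 206
  206 207]]
lamp [array([0.92984963, 0.26471528, 0.        ]), array([0.71148449, 0.22375296, 0.5       ])]
```

Run:
```python
from h import *
t=cv2.imread("pics/top0.png");hsv=cv2.cvtColor(t,cv2.COLOR_BGR2HSV)
# head+: non-wood inside block ; lit head top
u=cv2.resize(t[218:246,180:210],None,fx=8,fy=8,interpolation=cv2.INTER_CUBIC);h=cv2.cvtColor(u,cv2.COLOR_BGR2HSV)
m=((h[...,1]<45)&(h[...,2]>140)).astype(np.uint8)*255
m[:, int(17.5*8):]=0
m=cv2.morphologyEx(m,cv2.MORPH_OPEN,np.ones((33,33)))
c=max(cv2.findContours(m,0,1)[0],key=cv2.contourArea);q=cv2.minAreaRect(c)
b=(cv2.boxPoints(q)+.5)/8-.5+[180,218];W=np.array([ray("top",p,.089)[:2] for p in b]);print(W.mean(0))
for i in range(2):
    d=W[i+1]-W[i];print("edge",np.linalg.norm(d),np.degrees(np.arctan2(d[1],d[0]))%180)
# scene wood-block check
s=cv2.imread("pics/scene0.png");cv2.imwrite("pics/dbg.png",m)
for n,X in(("top",(.445,.4005,.089)),("scene",(.445,.4005,.089)),("scene",(.4785,.1728,.06))): print(n,px(n,X))
sh=cv2.cvtColor(s,cv2.COLOR_BGR2HSV);M=cv2.inRange(s,(190,190,190),(255,255,255));Z=np.zeros_like(M);Z[205:228,277:297]=M[205:228,277:297]
c=max(cv2.findContours(Z,0,1)[0],key=cv2.contourArea);print(cv2.boundingRect(c),"scene rim")
print(sh[246:272:1,267])
# bystander bottle
print("bottle",ray("top",(125,226),.1),"iron etc no")
```

```text
[0.44760739 0.4003305 ]
edge 0.026819675436898453 2.743466511292164
edge 0.023917687361754068 91.46573686400583
top [191.70221015 230.5781553 ]
scene [266.40088936 256.05593823]
scene [284.55330828 212.4149775 ]
(278, 208, 14, 11) scene rim
[[ 56  39 150]
 [ 56  42 150]
 [ 60  40 154]
 [ 57  37 150]
 [ 55  40 152]
 [ 57  38 148]
 [ 64  42 151]
 [ 61  39 150]
 [ 84   9 145]
 [138  13 197]
 [140   7 227]
 [141  12 221]
 [135   6 177]
 [ 90   2 150]
 [ 90   7 140]
 [ 60   5  93]
 [150   7  71]
 [110  11  67]
 [120   8  61]
 [105   7  74]
 [135   4 114]
 [129   8 212]
 [150   8 198]
 [ 13  77 211]
 [ 17 102 230]
 [ 18  99 234]]
bottle [0.45172848 0.58153274 0.1       ] iron etc no
```

Run:
```python
from h import *
t=cv2.imread("pics/top0.png");s=cv2.imread("pics/scene0.png")
a=cv2.resize(t[220:244,182:208],(390,360),interpolation=cv2.INTER_LANCZOS4)
b=cv2.resize(s[246:270,254:280],(390,360),interpolation=cv2.INTER_LANCZOS4)
cv2.imwrite("pics/crop2.png",np.hstack([a,b]))
```

```text
(no output)
```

View pics/crop2.png

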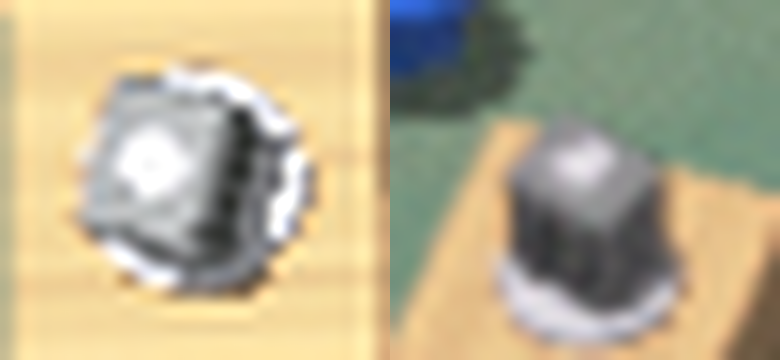

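The long side of the head tilts about 13° from image vertical. Its centre is at top (192.3,230.7), which agrees with the block centre. The jaws should therefore close along world ≈78°.

Call:
arm_command(
  plan=[
    [0,0,0,-38,-2,10,-1],
    [0,0,0,-38,-2,10,-1],
    [0,0,0,-38,-2,10,-1],
    [0,0,0,-38,-2,10,-1],
    [0,0,0,-38,-2,10,-1],
    [0,0,-4.75,-38,-2,12,-1],
    [0,0,-4.75,-39,-2,12,-1],
    [0,0,0,0,0,0,-1],
    [0,0,0,0,0,0,-1],
  ],
)

```text
time_s: 1.0
tcp_pos: [0.4473, 0.4024, 0.3294]
ee_rot: [-0.001, 0.107, 0.994, -0.001]
wrist_force: [-0.1, 0.8, -0.6]
width: 0.0855
gripper_force: 0.0
```

```bash
cat >> h.py <<'E'
from scipy.spatial.transform import Rotation as Ro
def st():
    s=r.state();q=s["ee_rot"];R=Ro.from_quat([q[1],q[2],q[3],q[0]]).as_matrix()
    print("t",round(s["time_s"],2),"tcp",s["tcp_pos"].round(4),"yaw y",round(np.degrees(np.arctan2(R[1,1],R[0,1])),2),"zaxis",R[:,2].round(3),"F",s["wrist_force"].round(1),"M",s["wrist_torque"].round(2),"w",round(s["width"],4),"g",round(float(s["gripper_force"]),1))
    return s,R
def to(x,y,z):
    s,R=st();print("tool shift mm",(R.T@(np.array([x,y,z])-s["tcp_pos"])*1e3).round(1))
E
python3 -c "
from h import *
to(.445,.4005,.229)
cv2.imwrite('pics/top1.png',cams.capture('top')[150:330,120:360]);cv2.imwrite('pics/sc1.png',cams.capture('scene'))"
```

```text
t 1.0 tcp [0.4473 0.4024 0.3294] yaw y 77.76 zaxis [-0.002 -0.002 -1.   ] F [-0.1  0.8 -0.6] M [0.07 0.02 0.02] w 0.0855 g 0.0
tool shift mm [  1.7  -2.1 100.4]
```

Call:
arm_command(
  plan=[
    [0,0,0,1.7,-2.1,30,-1],
    [0,0,0,0,0,30,-1],
    [0,0,0,0,0,25,-1],
    [0,0,0,0,0,13,-1],
    [0,0,0,0,0,0,-1],
    [0,0,0,0,0,0,0.2],
    [0,0,0,0,0,0,1],
    [0,0,0,0,0,0,1],
    [0,0,0,0,0,0,1],
    [0,0,0,0,0,0,1],
  ],
  grip_force=50,
)

```text
time_s: 2.1
tcp_pos: [0.4446, 0.4022, 0.2338]
ee_rot: [0.001, 0.105, 0.994, 0.001]
wrist_force: [-0.6, -1.1, 3.9]
width: 0.023
gripper_force: 50.2
```

```bash
python3 -c "
from h import *
st()"
```

```text
t 2.1 tcp [0.4446 0.4022 0.2338] yaw y 77.97 zaxis [ 0.002  0.002 -1.   ] F [-0.6 -1.1  3.9] M [-0.18  0.13  0.  ] w 0.023 g 50.2
```

Call:
arm_command(
  plan=[
    [0,0,0,0,0,-8,1],
    [0,0,0,0,0,-20,1],
    [0,0,0,0,0,-20,1],
    [0,0,0,0,0,-25,1],
    [0,0,0,0,0,-25,1],
    [0,0,0,0,0,0,1],
    [0,0,0,0,0,0,1],
  ],
)

```text
time_s: 2.8
tcp_pos: [0.4441, 0.4018, 0.3309]
ee_rot: [0.0, 0.105, 0.994, 0.0]
wrist_force: [-0.7, -1.5, -1.6]
width: 0.0233
gripper_force: 49.5
```

```bash
python3 -c "
from h import *
to(.4785,.1728,.33)
t=cams.capture('top');s=cams.capture('scene');cv2.imwrite('pics/t2.png',t);cv2.imwrite('pics/s2.png',s)
p=px('scene',(.445,.402,.15)).astype(int);q=px('top',(.445,.402,.15)).astype(int);print(p,q)
f=lambda i,p:cv2.resize(i[p[1]-50:p[1]+50,p[0]-40:p[0]+40],(400,500),interpolation=cv2.INTER_CUBIC)
cv2.imwrite('pics/crop3.png',np.hstack([f(t,q),f(s,p)]))"
```

```text
t 2.8 tcp [0.4441 0.4018 0.3309] yaw y 77.97 zaxis [ 0.  0. -1.] F [-0.7 -1.5 -1.6] M [-0.01 -0.01  0.01] w 0.0233 g 49.5
tool shift mm [ -81.4 -216.8    0.9]
[265 244] [186 228]
```

View pics/crop3.png

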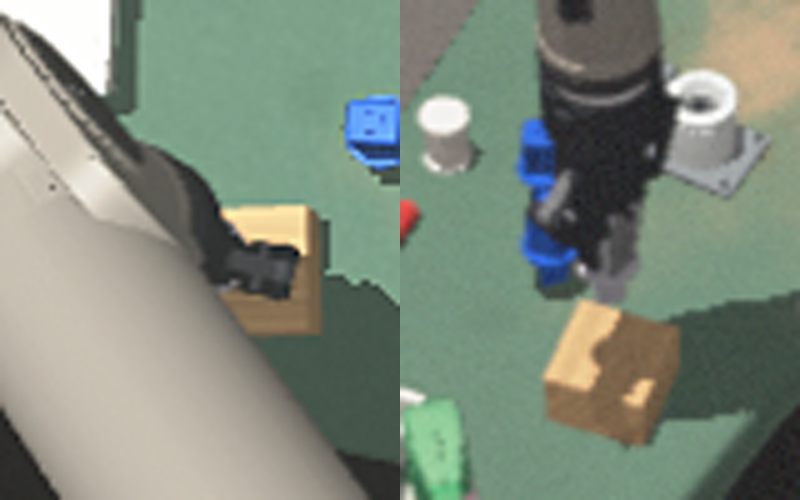

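The arbor is held upright above the stand. Moving it over the tower.

Call:
arm_command(
  plan=[
    [0,0,0,-8,-22,0,1],
    [0,0,0,-14,-38,0,1],
    [0,0,0,-15,-40,0,1],
    [0,0,0,-15,-40,0,1],
    [0,0,0,-15,-40,0,1],
    [0,0,0,-10,-26,0,1],
    [0,0,0,-4.4,-10.8,0,1],
    [0,0,0,0,0,10,1],
    [0,0,0,0,0,10,1],
    [0,0,0,0,0,10,1],
  ],
)

```text
time_s: 3.9
tcp_pos: [0.4777, 0.1755, 0.299]
ee_rot: [-0.001, 0.103, 0.995, 0.0]
wrist_force: [0.1, -0.3, -2.6]
width: 0.0233
gripper_force: 49.5
```

```bash
python3 -c "
from h import *
to(.4785,.1728,.265)
t=cams.capture('top');s=cams.capture('scene');cv2.imwrite('pics/t3.png',t);cv2.imwrite('pics/s3.png',s)
p=px('scene',(.4785,.1728,.09)).astype(int);q=px('top',(.4785,.1728,.06)).astype(int);print(p,q)
f=lambda i,p:cv2.resize(i[p[1]-30:p[1]+30,p[0]-24:p[0]+24],(400,500),interpolation=cv2.INTER_CUBIC)
cv2.imwrite('pics/crop4.png',np.hstack([f(t,q),f(s,p)]))"
```

```text
t 3.9 tcp [0.4777 0.1755 0.299 ] yaw y 78.21 zaxis [-0.002  0.001 -1.   ] F [ 0.1 -0.3 -2.6] M [ 0.02  0.01 -0.03] w 0.0233 g 49.5
tool shift mm [-1.4 -2.5 34. ]
[284 206] [276 221]
```

View pics/crop4.png

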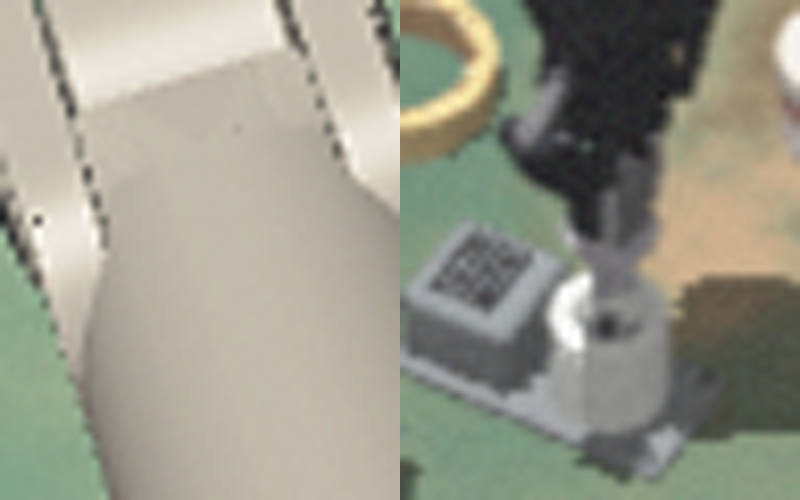

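The stem hangs right over the mouth. I'll correct by 1–3 mm and lower it gently.

Call:
arm_command(
  plan=[
    [0,0,0,-0.9,-2,4,1],
    [0,0,0,0,0,5,1],
    [0,0,0,0,0,5,1],
    [0,0,0,0,0,5,1],
    [0,0,0,0,0,5,1],
    [0,0,0,0,0,4,1],
    [0,0,0,0,0,0,1],
  ],
)

```text
time_s: 4.7
tcp_pos: [0.4788, 0.1707, 0.272]
ee_rot: [-0.001, 0.105, 0.994, -0.0]
wrist_force: [0.1, -0.4, -1.5]
width: 0.0234
gripper_force: 49.5
```

```bash
python3 -c "
from h import *
to(.4785,.1728,.265)"
```

```text
t 4.7 tcp [0.4788 0.1707 0.272 ] yaw y 77.97 zaxis [-0.001 -0.    -1.   ] F [ 0.1 -0.4 -1.5] M [0.05 0.08 0.02] w 0.0234 g 49.5
tool shift mm [0.7 2.  7. ]
```

Call:
arm_command(
  plan=[
    [0,0,0,0.5,1.2,2,1],
    [0,0,0,0,0,2,1],
    [0,0,0,0,0,2,1],
    [0,0,0,0,0,2,1],
    [0,0,0,0,0,2,1],
    [0,0,0,0,0,0,1],
  ],
)

```text
time_s: 5.3
tcp_pos: [0.4789, 0.1724, 0.263]
ee_rot: [0.0, 0.105, 0.995, 0.0]
wrist_force: [-0.5, 1.3, 2.2]
width: 0.0229
gripper_force: 50.0
```

```bash
python3 -c "
from h import *
to(.4785,.1728,.265)"
```

```text
t 5.3 tcp [0.4789 0.1724 0.263 ] yaw y 77.98 zaxis [ 0.     0.001 -1.   ] F [-0.5  1.3  2.2] M [ 0.18  0.33 -0.02] w 0.0229 g 50.0
tool shift mm [ 0.4  0.3 -2. ]
```

Contact is at the expected hub height. I'll add a light press and turn in small steps.

Call:
arm_command(
  plan=[
    [0,0,0,0,0,1.5,1],
    [0,0,3,0,0,0.5,1],
    [0,0,3,0,0,0,1],
    [0,0,3,0,0,0,1],
    [0,0,0,0,0,0,1],
  ],
)

```text
time_s: 5.8
tcp_pos: [0.4784, 0.173, 0.2603]
ee_rot: [-0.0, 0.182, 0.983, 0.0]
wrist_force: [-1.5, 2.6, -1.4]
width: 0.0233
gripper_force: 49.5
```

```bash
python3 -c "
from h import *
s,_=st();print(s['joint_pos'].round(2))
t=cv2.imread('pics/top0.png');print(t[212:232,267:287].mean(2).astype(int))"
```

```text
t 5.8 tcp [0.4784 0.173  0.2603] yaw y 69.03 zaxis [-0.001  0.001 -1.   ] F [-1.5  2.6 -1.4] M [0.75 0.24 0.04] w 0.0233 g 49.5
[-0.54  0.36  0.2   1.83 -0.09  0.96  0.91]
[[175 201 200 199 201 196 199 200 135 136 135 134  83  85  90  92  96  91
   91  90]
 [199 203 201 197 194 192 243 255 255 255 255 255 255 211 174  83  86  89
   89  91]
 [195 202 199 194 240 255 255 255 255 255 255 255 255 255 255 218 194 200
  202 203]
 [206 199 194 248 255 255 255 146 249 246 245 246 255 255 255 255 237 194
  198 200]
 [206 198 255 255 255 255 233 172 179 182 184 182 218 247 255 255 255 141
  197 195]
 [205 217 255 255 147 236 173 179 181 170 171 192 190 190 246 255 255 251
  195 196]
 [204 255 255 255 224 172 178 115 128 104 126 124 174 201 197 255 255 255
  235 194]
 [171 255 255 255 171 177  88 128 128  93 157 110 124 124 201 234 255 255
  188 194]
 [222 255 255 245 172 167  92  52  78 121 255 253 122 119 209 220 255 255
  255 197]
 [214 255 255 244 173 137  91 255 255 255 255 242  75 101 223 204 254 255
  255  81]
 [242 255 255 226 179 123 102 255 255 255 255 255 100  47 168 224 255 255
  255  79]
 [199 255 255 245 179 114 120 154 255 255 255 255 255  76 231 222 255 255
  255  82]
 [197 255 255 255 180 188 120 121 255 255 251 170 223 106 214 244 255 255
  222  87]
 [199 252 255 255 245 186 158  86 123 255 174 111 165 211 222 255 255 255
  152  92]
 [202 153 255 255 255 229 193 195 168 129 152 158 211 235 252 255 255 231
   96  94]
 [201 197 219 255 255 255 254 216 221 199 205 236 232 252 255 255 255 114
   93  96]
 [201 200 154 229 255 255 255 255 248 254 254 252 255 255 255 222 132 100
   96  97]
 [200 200 200 137 171 255 255 255 255 255 255 255 255 255 248 121 108  93
   95  94]
 [202 201 201 201 157 129 179 255 255 255 255 255 222 130 127 109  95  94
   90 211]
 [203 200 200 201 203  88 111 125 132 133 132 131 129 109 112  95  95  89
  204 198]]
```

It sank with no upward force, so it may have meshed. I'll press a little to test.

Call:
arm_command(
  plan=[
    [0,0,0,0,0,1.5,1],
    [0,0,0,0,0,1.5,1],
    [0,0,0,0,0,0,1],
  ],
)

```text
time_s: 6.1
tcp_pos: [0.4784, 0.173, 0.2575]
ee_rot: [-0.001, 0.182, 0.983, 0.001]
wrist_force: [-2.4, 4.6, -0.7]
width: 0.0235
gripper_force: 49.7
```

```bash
python3 -c "
from h import *
st()"
```

```text
t 6.1 tcp [0.4784 0.173  0.2575] yaw y 69.04 zaxis [-0.001  0.001 -1.   ] F [-2.4  4.6 -0.7] M [1.18 0.54 0.09] w 0.0235 g 49.7
```

Call:
arm_command(
  plan=[
    [0,0,0,1,0.8,0,1],
    [0,0,0,0,0,0,1],
  ],
)

```text
time_s: 6.3
tcp_pos: [0.4782, 0.1733, 0.2575]
ee_rot: [0.0, 0.182, 0.983, 0.0]
wrist_force: [-0.4, 3.8, -1.5]
width: 0.0232
gripper_force: 49.6
```

```bash
python3 -c "
from h import *
st()"
```

```text
t 6.3 tcp [0.4782 0.1733 0.2575] yaw y 68.99 zaxis [ 0.  0. -1.] F [-0.4  3.8 -1.5] M [0.94 0.33 0.04] w 0.0232 g 49.6
```

Call:
arm_command(
  plan=[
    [0,0,0,0.5,1.2,0,1],
    [0,0,0,0,0,1.5,1],
    [0,0,0,0,0,1.5,1],
    [0,0,0,0,0,1.5,1],
    [0,0,0,0,0,0,1],
  ],
)

```text
time_s: 6.8
tcp_pos: [0.4782, 0.1739, 0.2532]
ee_rot: [-0.0, 0.183, 0.983, -0.001]
wrist_force: [-2.3, 0.5, 1.4]
width: 0.0233
gripper_force: 49.8
```

```bash
python3 -c "
from h import *
st()"
```

```text
t 6.8 tcp [0.4782 0.1739 0.2532] yaw y 68.94 zaxis [-0.    -0.001 -1.   ] F [-2.3  0.5  1.4] M [0.08 0.63 0.07] w 0.0233 g 49.8
```

The spring is met at the predicted height. Pressing home.

Call:
arm_command(
  plan=[
    [0,0,0,0.7,-0.3,1.5,1],
    [0,0,0,0,0,1.5,1],
    [0,0,0,0,0,1.5,1],
    [0,0,0,0,0,1.5,1],
    [0,0,0,0,0,1,1],
    [0,0,0,0,0,0,1],
  ],
  grip_force=70,
)

```text
time_s: 7.4
tcp_pos: [0.4779, 0.1739, 0.2469]
ee_rot: [0.001, 0.183, 0.983, -0.0]
wrist_force: [-2.6, -1.7, 5.9]
width: 0.023
gripper_force: 72.4
```

```bash
python3 -c "
from h import *
st()"
```

```text
t 7.4 tcp [0.4779 0.1739 0.2469] yaw y 68.94 zaxis [ 0.001 -0.001 -1.   ] F [-2.6 -1.7  5.9] M [-0.32  0.62  0.01] w 0.023 g 72.4
```

Call:
arm_command(
  plan=[
    [0,0,0,0.5,-0.5,1,1],
    [0,0,0,0,0,1,1],
    [0,0,0,0,0,0.8,1],
    [0,0,0,0,0,0,1],
    [0,0,0,0,0,0,1],
  ],
)

```text
time_s: 7.9
tcp_pos: [0.4776, 0.1737, 0.2457]
ee_rot: [0.001, 0.183, 0.983, 0.0]
wrist_force: [-4.4, -2.0, 14.4]
width: 0.0229
gripper_force: 73.8
```

```bash
python3 -c "
from h import *
st()"
```

```text
t 7.9 tcp [0.4776 0.1737 0.2457] yaw y 68.94 zaxis [ 0.002  0.    -1.   ] F [-4.4 -2.  14.4] M [-0.48  1.16  0.02] w 0.0229 g 73.8
```

The force jumped past the spring's 9 N at the predicted home height (TCP 0.2457). One look to confirm.

```bash
python3 -c "
from h import *
s=cams.capture('scene');p=px('scene',(.4785,.1728,.07)).astype(int)
cv2.imwrite('pics/crop5.png',cv2.resize(s[p[1]-40:p[1]+30,p[0]-40:p[0]+40],(640,560),interpolation=cv2.INTER_CUBIC));st()"
```

```text
t 7.95 tcp [0.4776 0.1737 0.2457] yaw y 68.95 zaxis [ 0.002  0.    -1.   ] F [-4.8 -1.8 16.5] M [-0.51  1.16  0.03] w 0.023 g 73.8
```

View pics/crop5.png

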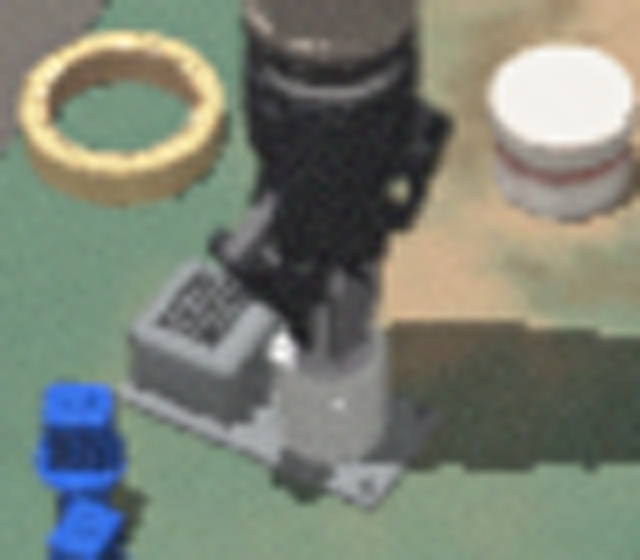

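The flange sits on the tower's rim (crop 330,365), with the fingers still on the head. Handing in.

```bash
python3 -c "
from h import *
print(r.sign_off())"
```

```text
the job is handed in; nothing more can be done
None
```

I handed the job in at about 8 s with the arbor meshed and pressed home on the winder's rim, still gripped by its head. The push reads about 16 N against the spring's 9 N, and none of my moves came near the bystanders. The sign-off gave no verdict, so the result isn't confirmed.

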